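Clamp the staking block in its fixture

TASK

The round steel staking block must not creep while pins are punched on it: push it along the steel plate, without lifting it, until it sits fully home against both faces of the green V block, swing the dark strap over it as far as it goes, and spin the brass wing nut down (clockwise) with repeated finger strokes against its wings until it will turn no further and the rubber toe of the strap presses firmly on the block. Do not squeeze or force the nut (stay well under 30 N), and leave the other things on the bench where they are.

Things in the scene. Friction and masses are not known exactly. Their poses are not given: they have to be found in the camera images.
- clamp_fixture: Staking fixture screwed to the bench. Origin on the worktop under the seated block; y runs along the steel plate from its free right end to the stud, x away from the open front, z up. Plate top at 8 mm; x -38 to 24, y -95 to 4 mm; x -38 to 46, y 4 to 86 mm. A 10 mm stud stands at x 0, y 60, top at 68. Punch rail: front x = 34, y 8 to 84, its steel punches stand up to 73 mm (heights above worktop).
- seat (a point): Where the staking block's centre lies when home: touching both ground, oiled steel faces of the green V block, at 45 degrees either side of the fixture's y axis, open toward its -y, 8 to 22 mm above the worktop, within 33 mm of this point in x and 37 mm in y. 18 mm above the worktop.
- block_centre (a point): Centre, half-way up, of the loose staking block: grey steel cylinder, 42 mm across, 20 mm high, about 160 g, small holes in its top. It stands upright on the oiled plate, on which it slides easily, 45 to 70 mm from the seat toward the fixture's -y.
- strap (a joint): Swing of the strap about the stud, rad: 0 = fully in (strap along the fixture's -y, its toe pad over the seat, against a stop), growing as it swings out toward the fixture's -x (at 1.57 it points along -x). It stays where it is left; about 1 N at the toe moves it.
- strap_toe (a point): Centre of the strap's round end, mid thickness, 54 mm from the stud axis. The strap is dark steel, 22 mm wide, 10 mm thick, its end 65 mm from the stud axis. At nut value 0 it lies 35.5 to 45.5 mm above the worktop; it goes down with the nut.
- toe_pad: Black springy rubber pad of 14 mm diameter under the strap, 48 mm from the stud axis; this origin lies 31.2 mm below the pad's foot. At nut value 0 the foot is 31.2 mm above the worktop, 3.2 mm over the top of the block (28 mm).
- wing_nut (a joint): Turn of the wing nut, rad, growing clockwise seen from above (tightening): 0 = highest, 8.0 = tight, a firm stop. A turn lowers nut, strap and pad by 4 mm: the pad meets the block at 5.0 and presses with about 7 N at 8.0. Turning takes 0.03 N m (about 1.5 N on a wing); it stays where it is left. It starts between 0 and 3.4.
- nut_centre (a point): Point on the axis of the brass wing nut and stud at mid height of the wings; 64.5 mm above the worktop at nut value 0. Its hub has a radius of 10 mm or less and ends 4.5 mm below this point.
- wing_tip (a point): Outer end, at mid height, of one of the nut's two opposite wings, 26.5 mm from the axis: flat upright round ears, 22 mm across, 4.6 mm thick, 5.5 to 27.5 mm off the axis, 11 mm above and below this height. It points along the fixture's -y at nut value 0, along -x (the open front) at 1.57. The punches stand 37 mm behind the axis: sweep round the front.
- brass_wheel_3: Bystander: brass clock wheel, 30 mm across, 11 mm high, lying on the bench right of the fixture; origin under its centre.
- driver_brass: Bystander: brass-handled watch screwdriver, 86 mm long, 9 mm high, lying on the bench left of the fixture; origin under its middle.
- oil_cup_1: Bystander: rosewood oil cup, 30 mm across, 20 mm high, at the right; origin under its centre.
- brass_dish: Bystander: low brass dish, 45 mm across, 8 mm high, right of the fixture; origin under its centre.
- file_wood: Bystander: wood-handled file, 135 mm long, 15 mm high, lying at the right; origin under its middle.
- jar_pink_lid: Bystander: tiny jar with a pink lid, 20 mm across, 18 mm high, at the right; origin under its centre.

How it is judged (in metres and radians):
At the end, for the whole second after the job is handed in: The staking block stands upright in the V, its centre within 3 mm of the seat, the strap is swung in to within 0.12 rad, the wing nut is at 7.2 rad or more of its 8.0, and the toe pad presses on the block with more than 3 N; the block is at rest (horizontal distance between block_centre and seat below 0.003 m and angle between block_centre's own z axis and vertical below 0.05 rad and value of joint strap below 0.12 rad and value of joint wing_nut above 7.2 rad and contact force between toe_pad and staking_block above 3 N and linear speed of staking_block below 0.01 m/s); the robot touches nothing.
It fails at once if the staking block is lifted off the plate or tipped (height (world z) of block_centre above 0.024 m or angle between block_centre's own z axis and vertical above 0.2 rad).
It fails at once if the fingers press on or squeeze the wing nut with more than 30 N (contact force between the fingers and wing_nut above 30 N).
It fails at once if a bystander is moved by more than 15 mm (distance of any of brass_wheel_3, driver_brass, oil_cup_1, brass_dish, file_wood, jar_pink_lid from where it was at the start of the episode above 0.015 m).
It also fails if it takes over 70 s, if anything falls off the work surface, if the arm or the gripper's body presses on something with over 40 N, if the wrist force passes 120 N, or if a joint passes its speed limit or range.

ROBOT

A 6-joint arm with a two-finger parallel gripper is mounted at the origin on a cart in front of the work surface, level with it; the furniture and walls round the work are solid. World frame = base frame: x ahead of the robot, y to its left, z up, the work surface at z = 0. Lengths are in mm, angles in degrees, forces in N, time in s.
With the tool pointing down it reaches from about 275 to 725 mm from the base axis. Payload 5.6 kg.
Tool frame: the origin (TCP) lies at the very end of the fingers, on their centre line; the grasp point (between the pads) lies 19 mm behind it; z points along the fingers, y is the line along which they close (so a half turn about z gives the same grasp; the last joint's range is limited). The gripper opens to 85 mm and grips with 20 to 120 N. Pads are 22 mm wide; open, the fingers measure 114 mm over their backs; the gripper's body (76 mm by 85 mm) begins 54 mm behind the grasp point. The pads swing forward as they close: fully open they stand 13 mm farther back than shut.
Start: joints at [-59.152, 14.616, 6.199, 0, -81.583, -16.306], TCP at [138.116, -532.369, 231.283] pointing down, gripper open.
Joint ranges: [-168.99, 168.99], [-69.2, 112.95], [-62.41, 85.93], [-164.36, 98.24], [-168.68, -3.75], [-174.98, 174.98]. Speed limits (degrees/s): [147.25, 147.25, 180, 180, 180, 180].

INTERFACE

Orientations are given as a 3x3 rotation matrix whose columns are the frame's x, y, z axes.
In Python, from workcell import ctrl, grab_frame, camera_model, look_for gives the robot as it stands. The module is installed in compiled form; this text tells all that it offers.
- The arm moves only by the tool drive_tool, never from a script. Its argument "commands" is one flat list of numbers, 7 for each row, row after row: the turn, a rotation vector about the tool's x, y, z in degrees, then the shift along the tool's x, y, z in m, then the closure, from -1 (fully open) to 1 (shut). In form: [ax, ay, az, dx, dy, dz, fingers, ax, ay, az, dx, dy, dz, fingers, ...]. A call has 1 to 10 rows; each row shifts and turns the commanded pose from where the row before left it, along the tool's axes as they then stand; what a row does not reach is not made up. A row lasts 1/8 s, in which the tool goes at most 62.5 mm and 10.7 degrees, less where a joint would pass 70% of its speed; a pose out of reach is approached as far as the arm can. A call is refused whole if a number of a shift passes 0.0625 or a number of a turn 10.7, either way. A call with a gripper value outside its range is refused whole. The fingers move at their own pace and stop on an object; "newtons" is the grip in N (left out, the last holds). Time passes only in rows, so rows that do not move let the fingers close. It gives the time, the measured TCP pose, the force, the opening and the grip force at its end, in the units of the state.
- ctrl.get_state(): the state, without advancing time (a new reading comes with each control period).
- grab_frame(name): name is "scene" or "side" or "wrist"; returns the picture (420x560x3 uint8, red, green, blue); there is no depth.
- camera_model(name): a dict with "fx", "fy", "cx", "cy" (pixels), "rvec" (rotation vector, rad) and "tvec" (3), from world to camera coordinates, as OpenCV has them; the wrist camera has in their place "tool_from_camera" (4x4, takes a point from camera to tool coordinates, whose origin is the TCP and whose axes are the flange's). Camera axes: x right, y down, z forward; pixel columns grow to the right and rows downward; lengths in mm; the calibration is good to about 2 mm. A picture is of the moment at which its call begins: read the wrist's pose just before it. camera_model takes no time and is no camera call.
- ctrl.hand_in(): hands the job in; it is judged then, once.
Trained networks look in the newest picture that a camera, given by its name, has taken for a name from the list of things; names that differ only in an ending like _2 or _b are one class to them, and where a whole thing is asked for, a point or a joint stands for the part that bears it (a point fixed in the world has none). Each returns a list of dicts, best first, with "p" (0 to 1); they miss things now and then, are a little off and sometimes report something else, mostly with a low value. They report only what shows in the picture. A call takes as long as a camera call.
- look_for(camera, label): "extent" ([left, top, right, bottom] in pixels, round what is visible of it).
The state is a dict: "t": time; "joints": joint angles; "dq": joint speeds; "effort": joint torques, N m; "tcp_pos": TCP position; "tcp_rot": TCP orientation; "ft_force": force on the tool from outside, world axes, zero at the start; "torque": the same for the moment, N m; "width": opening from 0.0 (shut) to 1.0 (fully open); "finger_force": force on a finger pad.
Only numpy, scipy, OpenCV 4.12 (cv2) and the standard library are available. Lean on these libraries where they do the work, as an engineer would, in place of code of your own. Each camera call takes 0.05 s, during which the arm holds its last target. There are 200 camera calls.

## Working session

There is one attempt and no reset: what is moved stays moved. The work goes in short steps, Python scripts to look and compute and a tool call to move; the robot and the scene stay as the last step left them, time stands still between calls to the robot, and variables do not carry over. Pictures are saved under pics/ and viewed, at most 10 in all, crops included, and the job is handed in when it is done.

Besides the shell and the picture viewer there is one more tool, called after "Request:" as name(argument=value, ...), one argument or row to a line, values as JSON. drive_tool: Moves the arm, as the interface text tells. Its arguments: {"type":"object","properties":{"commands":{"type":"array"},"newtons":{"type":"number"}},"required":["commands"]}

```bash
mkdir -p pics
cat > h.py <<'E'
from workcell import ctrl, grab_frame, camera_model, look_for
import numpy as np, cv2
def cam(n):
    m=camera_model(n); K=np.array([[m['fx'],0,m['cx']],[0,m['fy'],m['cy']],[0,0,1.]])
    if 'rvec' in m:
        R=cv2.Rodrigues(np.array(m['rvec'],float))[0]; t=np.array(m['tvec'],float).ravel()
    else:
        s=ctrl.get_state(); T=np.eye(4); T[:3,:3]=s['tcp_rot']; T[:3,3]=s['tcp_pos']
        W=T@np.array(m['tool_from_camera']); R=W[:3,:3].T; t=-R@W[:3,3]
    return K,R,t
def onz(c,u,v,z):
    K,R,t=c; d=R.T@np.linalg.inv(K)@[u,v,1]; o=-R.T@t
    return o+d*(z-o[2])/d[2]
def proj(c,p):
    K,R,t=c; q=K@(R@np.asarray(p,float)+t); return q[:2]/q[2]
def save(im,n): cv2.imwrite('pics/'+n,im[:,:,::-1])
E
python3 - <<'E'
from h import *
s=ctrl.get_state(); print(s)
for n in ['scene','side']:
    im=grab_frame(n); save(cv2.resize(im,(800,600)),n+'0.png'); c=cam(n); print(n,-c[1].T@c[2])
    for l,z in [('clamp_fixture',8),('block_centre',28),('strap',45),('toe_pad',31),('wing_nut',64),('driver_brass',5),('brass_wheel_3',5)]:
        for r in look_for(n,l)[:2]:
            e=r['extent']; print(l,np.round(e),r['p'],np.round(onz(c,(e[0]+e[2])/2,(e[1]+e[3])/2,z)))
E
```

```text
{'t': 0.0, 'joints': array([-5.91532088e+01,  1.46516191e+01,  6.13072313e+00, -2.96843785e-02,
       -8.15832069e+01, -1.63067845e+01]), 'dq': array([-0.12101328,  0.04011522,  0.00025433,  0.0575903 ,  0.06839613,
       -0.03261592]), 'effort': array([ 8.83881717e-05, -3.86632919e+01,  2.37942320e+01,  5.36528975e+00,
       -6.07563692e-03, -1.10830786e-05]), 'tcp_pos': array([ 138.02828004, -531.87810332,  230.40267144]), 'tcp_rot': array([[-9.67991725e-01, -2.50981630e-01, -4.91603120e-04],
       [-2.50982111e-01,  9.67990009e-01,  1.82268608e-03],
       [ 1.84061840e-05,  1.88772864e-03, -9.99998218e-01]]), 'ft_force': array([0.89012177, 0.01593546, 0.0570835 ]), 'torque': array([ 0.01442085, -0.02505105,  0.04003448]), 'finger_force': 0.0, 'width': 0.9960223969723564}
scene [-313.35594947 -243.59065469  545.03720056]
clamp_fixture [380. 261. 395. 273.] 0.18 [ 443. -119.    8.]
brass_wheel_3 [344. 256. 355. 266.] 0.57 [427. -35.   5.]
side [ 452.13772702 1041.71981225  702.52931804]
clamp_fixture [243. 252. 302. 309.] 0.79 [423. 290.   8.]
block_centre [271. 244. 293. 263.] 0.75 [403. 230.  28.]
wing_nut [262. 265. 279. 285.] 0.45 [429. 334.  64.]
driver_brass [303. 345. 332. 350.] 0.42 [350. 455.   5.]
```

View pics/scene0.png

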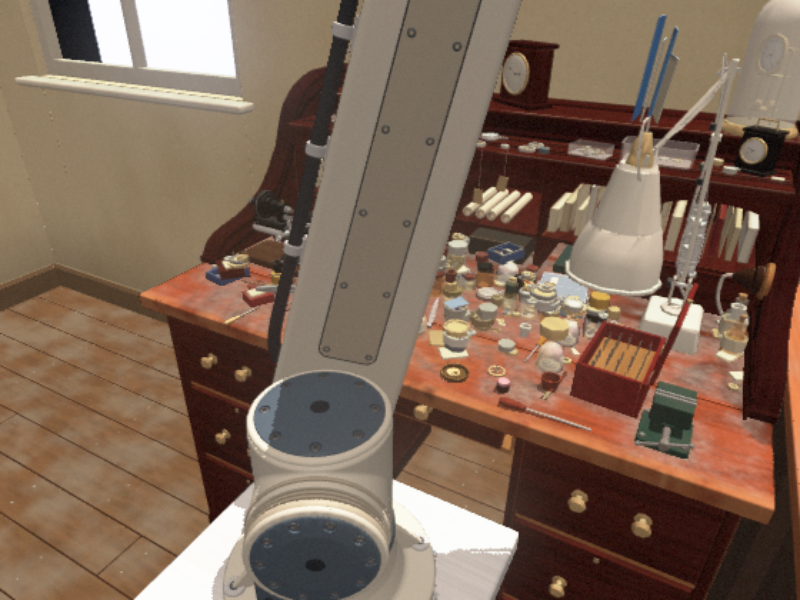

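View pics/side0.png

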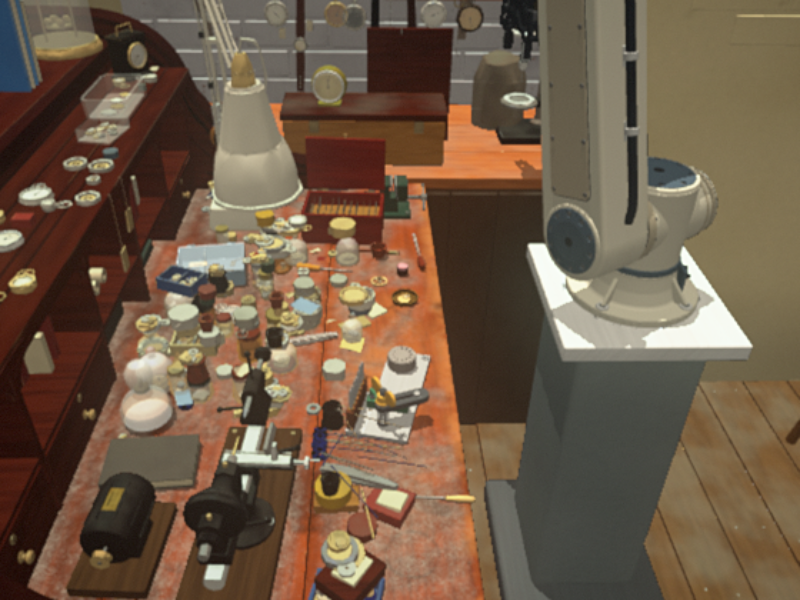

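The scene camera's view of the fixture is blocked by the arm. The side view shows the fixture at about (390,400), the block at (402,357), and the strap pointing toward the robot.

Run:
```python
from h import *
c=cam('side')
for p in [(430,355),(405,440),(348,436),(402,352),(382,385)]:
    print(p,np.round(onz(c,p[0]*.7,p[1]*.7,8)))
m=camera_model('wrist'); print(m)
R=np.array(ctrl.get_state()['tcp_rot'])
for T in [(400,250,260)]: print(R.T@(np.array(T)-ctrl.get_state()['tcp_pos']))
```

```text
(430, 355) [360. 190.   8.]
(405, 440) [405. 365.   8.]
(348, 436) [479. 356.   8.]
(402, 352) [401. 182.   8.]
(382, 385) [433. 257.   8.]
{'fx': 374.88316331904906, 'fy': 374.88316331904906, 'cx': 281.927007344087, 'cy': 209.7124697692723, 'tool_from_camera': array([[-1.01563500e-03, -9.60262309e-01, -2.79097236e-01,
         7.18305668e+01],
       [ 9.99999386e-01, -1.09868442e-03,  1.41136689e-04,
         3.84540790e-01],
       [-4.42168027e-04, -2.79096921e-01,  9.60262835e-01,
        -1.43479469e+02],
       [ 0.00000000e+00,  0.00000000e+00,  0.00000000e+00,
         1.00000000e+00]])}
[-449.95348311  691.51706865  -28.70193885]
```

Request:
drive_tool(
  commands=[0,0,0,-0.0306,0.0505,-0.002,-1,0,0,0,-0.0306,0.0505,-0.002,-1,0,0,0,-0.0306,0.0505,-0.002,-1,0,0,0,-0.0306,0.0505,-0.002,-1,0,0,0,-0.0306,0.0505,-0.002,-1,0,0,0,-0.0306,0.0505,-0.002,-1,0,0,0,-0.0306,0.0505,-0.002,-1],
)

```text
t: 1.68
tcp_pos: [256.7, -134.9, 245.7]
tcp_rot: [[-0.968, -0.25, 0.002], [-0.25, 0.968, 0.0], [-0.002, -0.0, -1.0]]
ft_force: [2.0, 0.4, 0.3]
width: 1.001
finger_force: 0.0
```

Request:
drive_tool(
  commands=[0,0,0,-0.0306,0.0505,-0.002,-1,0,0,0,-0.0306,0.0505,-0.002,-1,0,0,0,-0.0306,0.0505,-0.002,-1,0,0,0,-0.0306,0.0505,-0.002,-1,0,0,0,-0.0306,0.0505,-0.002,-1,0,0,0,-0.0306,0.0505,-0.002,-1,0,0,0,-0.0306,0.0505,-0.002,-1,0,0,9.7,0,0,0,1,0,0,9.7,0,0,0,1,0,0,9.7,0,0,0,1],
)

```text
t: 2.92
tcp_pos: [375.3, 259.7, 259.2]
tcp_rot: [[-0.967, 0.257, -0.0], [0.257, 0.967, -0.0], [0.0, -0.0, -1.0]]
ft_force: [0.1, 0.3, 0.0]
width: 0.378
finger_force: 0.0
```

Run:
```python
from h import *
c=cam('wrist')
im=grab_frame('wrist'); save(cv2.resize(im,(800,600)),'w1.png'); s=ctrl.get_state(); print(s['t'],s['tcp_pos'],s['tcp_rot'],s['joints'])
for l,z in [('clamp_fixture',8),('block_centre',28),('strap',43),('strap_toe',43),('toe_pad',31),('wing_nut',64),('wing_tip',64),('nut_centre',62),('brass_dish',5)]:
  for r in look_for('wrist',l)[:2]:
    e=r['extent']; print(l,np.round(e),r['p'],np.round(onz(c,(e[0]+e[2])/2,(e[1]+e[3])/2,z)))
```

```text
2.975 [375.26112353 259.64943403 259.26968551] [[-9.64820595e-01  2.62909146e-01 -2.34384099e-05]
 [ 2.62909147e-01  9.64820594e-01 -4.15742325e-05]
 [ 1.16836146e-05 -4.62738481e-05 -9.99999999e-01]] [ 5.44566484e+01  3.45178216e+00 -3.22300475e+00  2.94005553e-04
 -8.33279320e+01 -1.59699433e+02]
clamp_fixture [214. 160. 394. 262.] 0.78 [423. 271.   8.]
block_centre [222. 191. 260. 233.] 0.55 [402. 208.  28.]
block_centre [347. 203. 391. 245.] 0.29 [450. 335.  28.]
strap [324. 159. 372. 217.] 0.79 [402. 320.  43.]
strap_toe [324. 157. 371. 218.] 0.59 [401. 319.  43.]
wing_nut [349. 202. 392. 243.] 0.7 [435. 331.  64.]
wing_nut [323. 158. 370. 220.] 0.67 [397. 316.  64.]
wing_tip [344. 204. 388. 246.] 0.97 [436. 326.  64.]
wing_tip [324. 159. 372. 219.] 0.41 [397. 317.  64.]
nut_centre [346. 200. 389. 241.] 0.55 [433. 329.  62.]
brass_dish [ 65. 220. 106. 257.] 0.74 [393.  25.   5.]
brass_dish [457.  77. 464. 154.] 0.56 [367. 452.   5.]
```

View pics/w1.png

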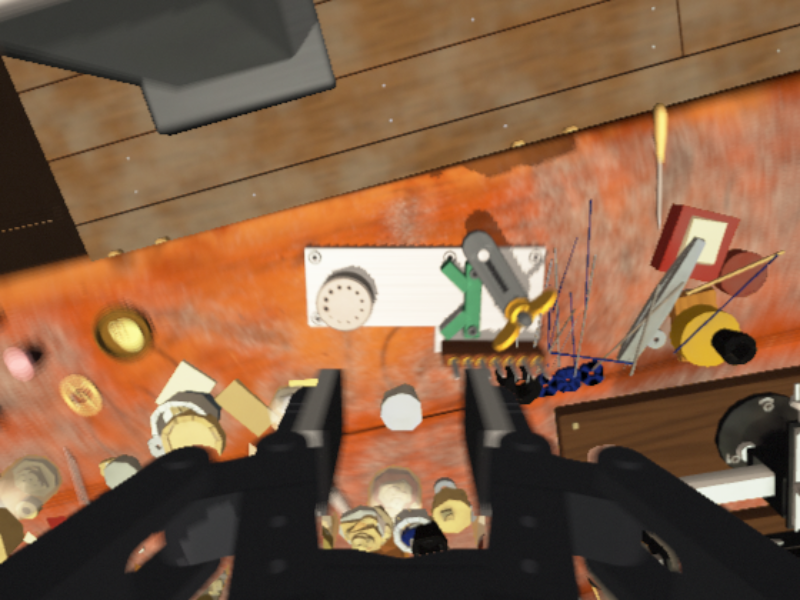

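Run:
```python
from h import *
c=cam('wrist'); k=.7
A=onz(c,305*k,248*k,8);B=onz(c,546*k,247*k,8);C=onz(c,307*k,327*k,8)
print(A,B,C,np.linalg.norm(B-A),np.linalg.norm(C-A))
y=(B-A)/np.linalg.norm(B-A); x=np.array([y[1],-y[0],0]); print('yaw',np.degrees(np.arctan2(-y[0],y[1])))
O1=A+38*x+95*y; O2=B+38*x-86*y; O=(O1+O2)/2;O[2]=0; print(O1,O2)
f=lambda u,v,z:np.round([(onz(c,u*k,v*k,z)-O)@x,(onz(c,u*k,v*k,z)-O)@y],1)
print('block',f(346,299,28)); print('nut',f(525,318,62),f(525,318,69))
print('strap end',f(475,237,43),'tips',f(548,294,63),f(500,345,63))
print('corner rail',f(435,352,8))
M=np.eye(4);M[:3,0]=x;M[:3,1]=y;M[:3,3]=O;np.save('M.npy',M)
s=ctrl.get_state();print('tcp in F',(s['tcp_pos']-O)@x,(s['tcp_pos']-O)@y, np.c_[x,y].T@s['tcp_rot'][:,:2])
```

```text
[359.49811978 188.16528048   8.        ] [404.02593182 362.49369216   8.        ] [419.44808677 170.91527454   8.        ] 179.92532107864005 62.382379297683954
yaw -14.328406550221843
[419.82660341 270.80591251   8.        ] [419.56064251 269.76466346   8.        ]
block [ -4. -63.]
nut [-0.1 60.2] [-2.4 58.5]
strap end [-51.6  27.5] tips [-17.   74.1] [18.8 44.2]
corner rail [45.7  3.7]
tcp in F -40.36035943509872 -21.404755339765686 [[-0.99999505  0.00314756]
 [ 0.00314757  0.99999504]]
```

The wrist view shows everything clearly (pixels in the 800-px image). The plate runs from 305 to 546 at row 248. The block is at (346,299), the nut at (525,318), and the strap end at (475,237), so the strap is at about 1.0 rad. The wings run from (548,294) to (500,345), so the nut is at about 2.27 rad. Next I'll come down behind the block.

Request:
drive_tool(
  commands=[0,0,0,-0.0185,-0.0455,0,1,0,0,0,-0.0185,-0.0455,0,1,0,0,0,0,0,0.06,1,0,0,0,0,0,0.06,1,0,0,0,0,0,0.06,1,0,0,0,0,0,0.04,1,0,0,0,0,0,0.025,1,0,0,0,0,0,0,1],
)

```text
t: 4.42
tcp_pos: [387.2, 161.2, 13.0]
tcp_rot: [[-0.968, 0.251, -0.003], [0.251, 0.968, -0.003], [0.002, -0.004, -1.0]]
ft_force: [0.8, -0.1, 0.8]
width: -0.002
finger_force: 0.0
```

```bash
cat >> h.py <<'E'
def F():
    M=np.load('M.npy'); s=ctrl.get_state(); p=M[:2,:2].T@(s['tcp_pos'][:2]-M[:2,3]); a=M[:2,:2].T@s['tcp_rot'][:2,1]
    print('t',round(s['t'],2),'F',p.round(1),'z',round(s['tcp_pos'][2],1),'ydir phase',np.degrees(np.arctan2(-a[0],-a[1])).round(1),'fF',(M[:2,:2].T@s['ft_force'][:2]).round(1),s['ft_force'][2].round(1),'J6',s['joints'][5].round(1),'w',round(s['width'],2))
E
python3 - <<'E'
from h import *
F(); c=cam('wrist'); im=grab_frame('wrist'); save(cv2.resize(im,(800,600)),'w2.png')
E
```

```text
t 4.42 F [  -4.5 -113.8] z 13.0 ydir phase -179.8 fF [0.8 0.1] 0.8 J6 -148.7 w -0.0
```

View pics/w2.png

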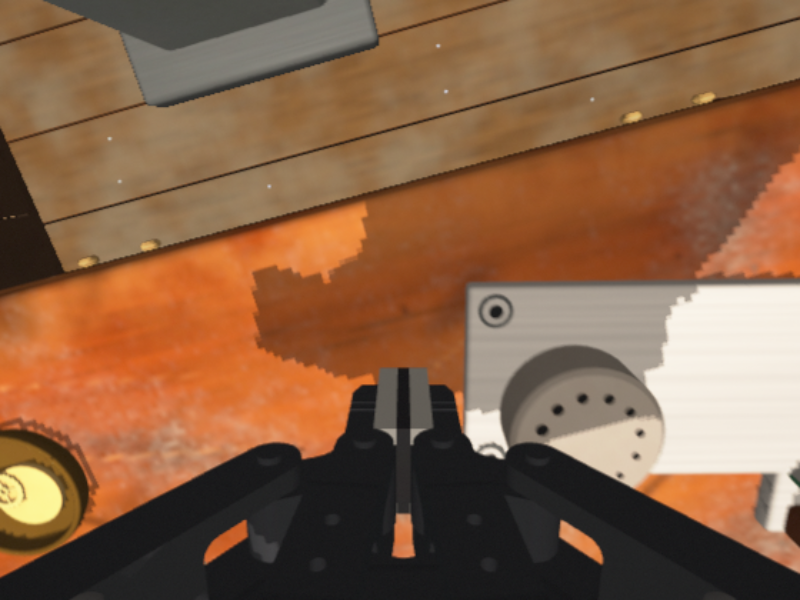

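The fingers are shut and standing just behind the block, which is at (585,430) in this view. Now pushing.

Request:
drive_tool(
  commands=[0,0,0,0,0.008,0,1,0,0,0,0,0.008,0,1,0,0,0,0,0.008,0,1,0,0,0,0,0.008,0,1,0,0,0,0,0.008,0,1,0,0,0,0,0.008,0,1,0,0,0,0,0.008,0,1,0,0,0,0,0.007,0,1,0,0,0,0,0.005,0,1,0,0,0,0,0.003,0,1],
)

```text
t: 5.72
tcp_pos: [406.1, 231.1, 14.2]
tcp_rot: [[-0.968, 0.251, -0.0], [0.251, 0.968, -0.0], [0.0, -0.0, -1.0]]
ft_force: [-0.1, -1.2, 0.0]
width: 0.001
finger_force: 0.3
```

Request:
drive_tool(
  commands=[0,0,0,0,0.002,0,1,0,0,0,0,0.002,0,1,0,0,0,0,0.002,0,1],
)

```text
t: 6.1
tcp_pos: [407.3, 235.7, 14.2]
tcp_rot: [[-0.968, 0.251, -0.001], [0.251, 0.968, -0.002], [0.0, -0.002, -1.0]]
ft_force: [0.8, -6.6, 1.9]
width: -0.003
finger_force: 3.2
```

Run:
```python
from h import *
F(); c=cam('wrist'); im=grab_frame('wrist'); save(cv2.resize(im,(800,600)),'w3.png')
```

```text
t 6.1 F [ -3.4 -36.6] z 14.2 ydir phase -179.8 fF [ 2.5 -6.2] 1.9 J6 -153.8 w -0.0
```

View pics/w3.png

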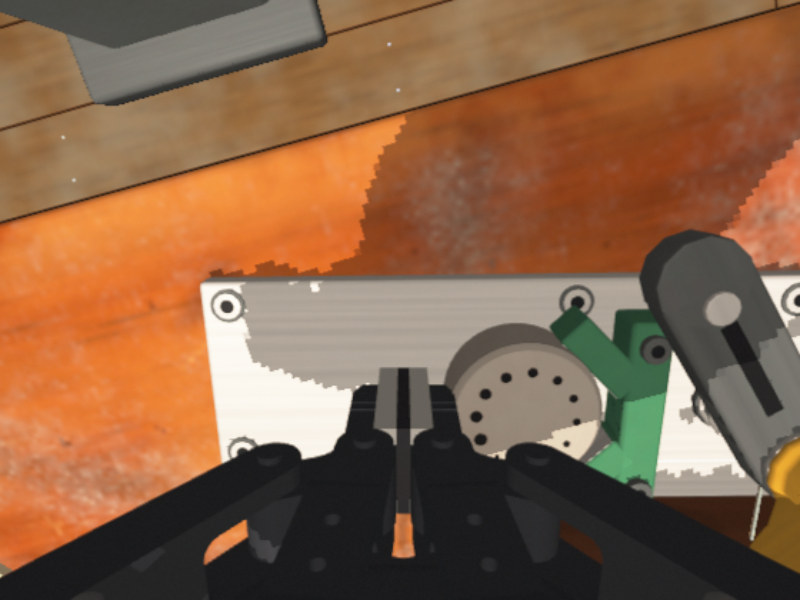

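Request:
drive_tool(
  commands=[0,0,0,0,0.001,0,1,0,0,0,0,0.001,0,1,0,0,0,0,0.001,0,1],
)

```text
t: 6.52
tcp_pos: [407.6, 236.2, 14.1]
tcp_rot: [[-0.968, 0.251, -0.002], [0.251, 0.968, -0.006], [0.001, -0.007, -1.0]]
ft_force: [2.5, -11.9, 6.2]
width: -0.002
finger_force: 6.1
```

Run:
```python
from h import *
F(); c=cam('wrist'); M=np.load('M.npy')
im=grab_frame('wrist')
w=lambda x,y,z:M[:3,:3]@[x,y,z]+M[:3,3]*[1,1,0]
for dx,dy,col in [(0,0,(255,0,0)),(-3,-3,(0,0,255))]:
  pts=np.array([proj(c,w(dx+21*np.cos(a),dy+21*np.sin(a),28)) for a in np.linspace(0,6.28,60)])
  cv2.polylines(im,[np.round(pts*16).astype(int)],True,col,1,shift=4)
save(cv2.resize(im[200:350,250:470],(800,545)),'w4.png')
```

```text
t 6.53 F [ -3.3 -36. ] z 14.1 ydir phase -179.8 fF [  5.3 -10.9] 6.2 J6 -154.0 w -0.0
```

View pics/w4.png

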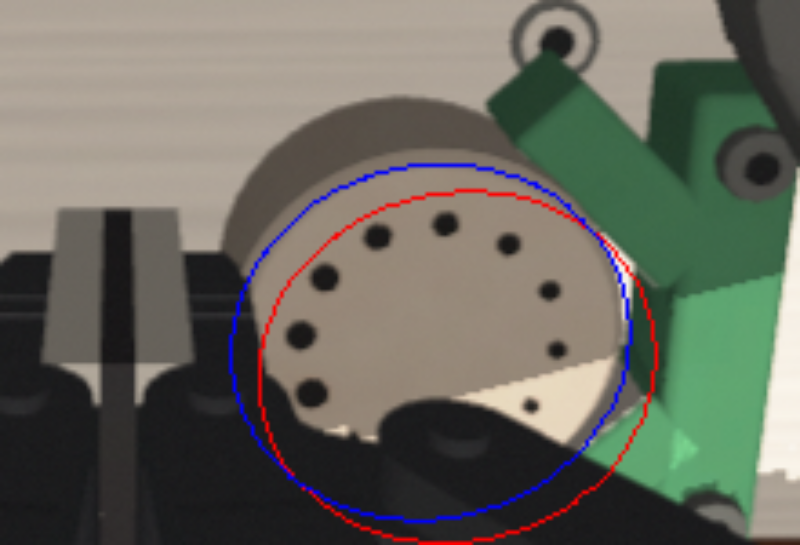

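The block has stuck against the front face only, about 3.5 mm short in both x and y. I'll drag it +x with the finger while pressing.

Request:
drive_tool(
  commands=[0,0,0,-0.002,0,0,1,0,0,0,-0.002,0,0,1,0,0,0,-0.002,0.001,0,1,0,0,0,-0.002,0.001,0,1,0,0,0,0,0,0,1],
)

```text
t: 7.2
tcp_pos: [415.5, 238.3, 13.9]
tcp_rot: [[-0.968, 0.252, -0.002], [0.252, 0.968, -0.003], [0.002, -0.003, -1.0]]
ft_force: [-3.1, -6.5, 3.8]
width: -0.001
finger_force: 3.3
```

```bash
python3 -c "
from h import *
F()"
```

```text
t 7.2 F [  3.9 -32.1] z 13.9 ydir phase -179.8 fF [-1.4 -7.1] 3.8 J6 -153.2 w -0.0
```

Request:
drive_tool(
  commands=[0,0,0,0,0.001,0,1,0,0,0,0,0.001,0,1,0,0,0,0,0.0,0,1],
)

```text
t: 7.58
tcp_pos: [415.4, 238.5, 13.9]
tcp_rot: [[-0.968, 0.251, -0.004], [0.251, 0.968, -0.006], [0.002, -0.007, -1.0]]
ft_force: [-3.3, -10.0, 8.3]
width: -0.001
finger_force: 5.9
```

```bash
python3 -c "
from h import *
F()"
```

```text
t 7.58 F [  3.7 -31.9] z 13.9 ydir phase -179.8 fF [ -0.8 -10.5] 8.3 J6 -153.3 w -0.0
```

Request:
drive_tool(
  commands=[0,0,0,0,-0.01,0,1,0,0,0,0,-0.01,0,1,0,0,0,0,0,-0.05,1,0,0,0,0,0,-0.05,1,0,0,0,0.02,0.04,-0.026,1,0,0,0,0.02,0.05,0,1,0,0,0,0.02,0.02,0,1,0,0,0,0,0,0,1],
)

```text
t: 8.57
tcp_pos: [380.9, 345.3, 140.2]
tcp_rot: [[-0.969, 0.249, 0.0], [0.249, 0.969, 0.001], [0.0, 0.001, -1.0]]
ft_force: [-0.1, -0.7, -0.1]
width: -0.002
finger_force: 0.0
```

Run:
```python
from h import *
F(); c=cam('wrist'); im=grab_frame('wrist'); M=np.load('M.npy')
w=lambda x,y,z:M[:3,:3]@[x,y,z]+M[:3,3]*[1,1,0]
pts=np.array([proj(c,w(21*np.cos(a),21*np.sin(a),28)) for a in np.linspace(0,6.28,60)])
cv2.polylines(im,[np.round(pts*16).astype(int)],True,(255,0,0),1,shift=4)
save(cv2.resize(im,(800,600)),'w5.png')
```

```text
t 8.57 F [-56.2  63.1] z 140.2 ydir phase -179.9 fF [ 0.1 -0.7] -0.1 J6 -164.1 w -0.0
```

View pics/w5.png

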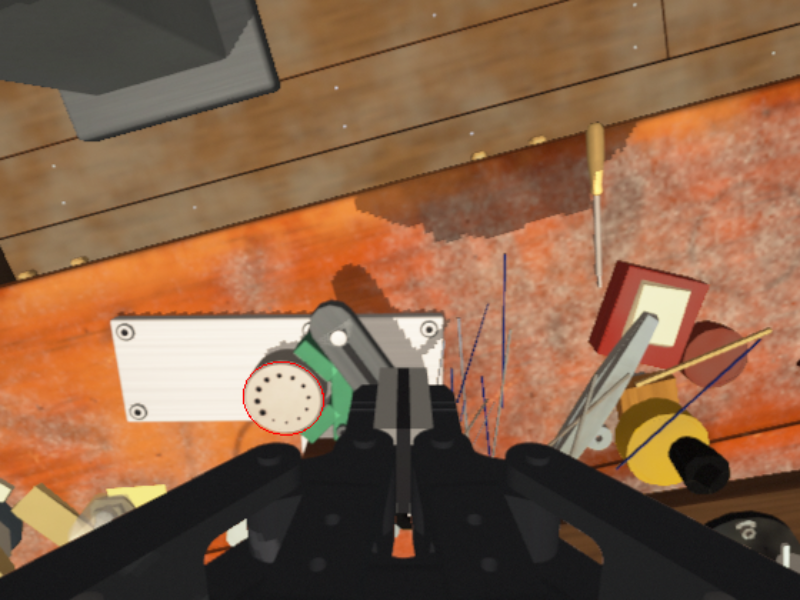

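The block top matches the projected seat circle at (284,398), so it is home. Next I'll go down beside the strap and swing it in.

Request:
drive_tool(
  commands=[0,0,0,0.004,0.003,0.05,1,0,0,0,0,0,0.04,1,0,0,0,0,0,0.017,1,0,0,0,-0.006,-0.007,0,1,0,0,0,-0.0015,-0.008,0,1,0,0,0,-0.0015,-0.008,0,1,0,0,0,-0.0045,-0.0115,0,1,0,0,0,-0.0045,-0.0115,0,1,0,0,0,-0.0095,-0.007,0,1,0,0,0,-0.005,-0.003,0,1],
)

```text
t: 9.88
tcp_pos: [396.3, 284.4, 33.3]
tcp_rot: [[-0.968, 0.252, -0.0], [0.252, 0.968, -0.0], [0.0, -0.0, -1.0]]
ft_force: [-0.1, 0.5, 0.4]
width: 0.002
finger_force: 0.4
```

Request:
drive_tool(
  commands=[0,0,0,-0.004,-0.003,0,1,0,0,0,-0.003,0,0,1,0,0,0,-0.001,0,0,1,0,0,0,0,0,0,1],
)

```text
t: 10.38
tcp_pos: [400.9, 280.1, 32.9]
tcp_rot: [[-0.968, 0.252, -0.004], [0.252, 0.968, -0.001], [0.003, -0.002, -1.0]]
ft_force: [-9.9, 1.3, 6.2]
width: -0.0
finger_force: 5.0
```

```bash
python3 -c "
from h import *
F()"
```

```text
t 10.38 F [-20.7   4.8] z 32.9 ydir phase -179.7 fF [-10.   -1.2] 6.2 J6 -157.7 w -0.0
```

Request:
drive_tool(
  commands=[0,0,0,0.01,0,0,1,0,0,0,0.01,0,0,1,0,0,0,0,0,-0.06,1,0,0,0,0,-0.01,-0.06,1,0,0,0,0,-0.015,-0.05,1,0,0,0,0,0,0,0.4,0,0,0,0,0,0,0.4],
)

```text
t: 11.25
tcp_pos: [376.7, 261.0, 202.7]
tcp_rot: [[-0.968, 0.251, -0.001], [0.251, 0.968, -0.0], [0.0, -0.0, -1.0]]
ft_force: [-0.2, 0.7, -0.9]
width: 0.301
finger_force: 0.0
```

Run:
```python
from h import *
F(); c=cam('wrist'); im=grab_frame('wrist'); M=np.load('M.npy')
for l in ['wing_nut','strap']: print(l,look_for('wrist',l)[:1])
w=lambda x,y,z:M[:3,:3]@[x,y,z]+M[:3,3]*[1,1,0]
def pl(P,col): cv2.polylines(im,[np.round(np.array([proj(c,w(*p)) for p in P])*16).astype(int)],True,col,1,shift=4)
A=np.linspace(0,6.28,60)
pl([(21*np.cos(a),21*np.sin(a),28) for a in A],(255,0,0))
pl([(27.5*np.cos(a),60+27.5*np.sin(a),63) for a in A],(255,0,0))
v=2.27; d=np.array([-np.sin(v),-np.cos(v)])*27.5; pl([(d[0],60+d[1],63),(-d[0],60-d[1],63)],(0,0,255))
save(cv2.resize(im[100:310,250:530],(800,600)),'w6.png')
```

```text
t 11.25 F [-39.4 -19.6] z 202.7 ydir phase -179.8 fF [-0.4  0.6] -0.9 J6 -158.9 w 0.3
wing_nut [{'extent': [355.8, 217.2, 410.9, 269.3], 'p': 0.78}]
strap [{'extent': [299.4, 218.3, 384.6, 249.9], 'p': 0.65}]
```

View pics/w6.png

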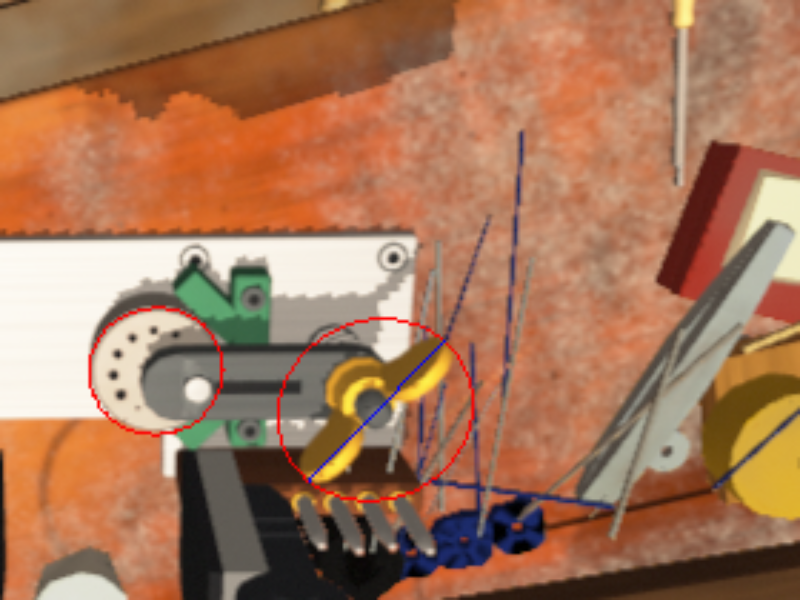

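The strap is fully in over the block, and the nut sits where predicted at about 2.27 rad (stud at (372,408)). I'll centre over the nut and wind the wrist back.

Request:
drive_tool(
  commands=[0,0,0,-0.0187,0.0398,0,0.4,0,0,0,-0.0187,0.0398,0,0.4,0,0,-10.7,0,0,0,0.4,0,0,-10.7,0,0,0,0.4,0,0,-10.7,0,0,0,0.4,0,0,-10.7,0,0,0,0.4,0,0,-10.7,0,0,0,0.4,0,0,-10.7,0,0,0,0.4,0,0,-10.7,0,0,0,0.4,0,0,-10.7,0,0,0,0.4],
)

```text
t: 12.65
tcp_pos: [433.1, 328.6, 201.8]
tcp_rot: [[-0.319, -0.948, -0.002], [-0.948, 0.319, -0.002], [0.003, 0.001, -1.0]]
ft_force: [0.1, 0.4, 0.1]
width: 0.302
finger_force: 0.0
```

Request:
drive_tool(
  commands=[0,0,-10.7,0,0,0,0.4,0,0,-10.7,0,0,0,0.4,0,0,-10.7,0,0,0,0.4,0,0,-10.7,0,0,0,0.4,0,0,-10.7,0,0,0,0.4,0,0,-10.7,0,0,0,0.4,0,0,-10.7,0,0,0,0.4,0,0,-10.7,0,0,0,0.4,0,0,-10.7,0,0,0,0.4,0,0,-10.7,0,0,0,0.4],
)

```text
t: 13.9
tcp_pos: [433.1, 328.6, 201.8]
tcp_rot: [[1.0, -0.028, -0.002], [-0.028, -1.0, -0.002], [-0.002, 0.002, -1.0]]
ft_force: [-0.2, -0.7, 0.1]
width: 0.301
finger_force: 0.0
```

Request:
drive_tool(
  commands=[0,0,-10.7,0,0,0,0.4,0,0,-10.7,0,0,0,0.4,0,0,-10.7,0,0,0,0.4,0,0,-10.7,0,0,0,0.4,0,0,-10.7,0,0,0,0.4,0,0,-10.7,0,0,0,0.4,0,0,-10.7,0,0,0,0.4,0,0,-10.7,0,0,0,0.4,0,0,-10.7,0,0,0,0.4],
)

```text
t: 15.02
tcp_pos: [433.1, 328.6, 201.8]
tcp_rot: [[-0.082, 0.997, -0.002], [0.997, 0.082, -0.002], [-0.002, -0.002, -1.0]]
ft_force: [-1.0, -0.1, 0.0]
width: 0.301
finger_force: 0.0
```

```bash
python3 -c "
from h import *
F()"
```

```text
t 15.03 F [-1.4 59.8] z 201.8 ydir phase -109.0 fF [-1.  -0.3] 0.0 J6 131.0 w 0.3
```

Request:
drive_tool(
  commands=[0,0,-10.5,0,0,0,0.4,0,0,-10.5,0,0,0,0.4,0,0,-10,0,0,0,0.4,0,0,0,0,0,0.05,0.4,0,0,0,0,0,0.05,0.4,0,0,0,0,0,0.025,0.4,0,0,0,0,0,0.015,0.4,0,0,0,0,0,0.01,0.4,0,0,0,0,0,0,0.4],
)

```text
t: 16.15
tcp_pos: [433.5, 328.8, 53.1]
tcp_rot: [[-0.579, 0.816, -0.0], [0.816, 0.579, -0.0], [-0.0, -0.0, -1.0]]
ft_force: [0.5, -0.1, 1.0]
width: 0.302
finger_force: 0.0
```

```bash
python3 -c "
from h import *
F()"
```

```text
t 16.15 F [-1.1 60.1] z 53.1 ydir phase -139.7 fF [0.5 0.1] 1.0 J6 161.7 w 0.3
```

Request:
drive_tool(
  commands=[0,0,8,0,0,0,0.4,0,0,8,0,0,0,0.4,0,0,8,0,0,0,0.4,0,0,8,0,0,0,0.4,0,0,8,0,0,0,0.4,0,0,8,0,0,0,0.4,0,0,8,0,0,0,0.4,0,0,8,0,0,0,0.4],
)

```text
t: 17.15
tcp_pos: [434.3, 329.5, 54.6]
tcp_rot: [[0.483, 0.875, 0.002], [0.875, -0.483, 0.002], [0.003, 0.001, -1.0]]
ft_force: [1.3, 0.4, -1.2]
width: 0.299
finger_force: 1.0
```

```bash
python3 -c "
from h import *
F(); print(ctrl.get_state()['torque'])"
```

```text
t 17.15 F [-0.6 61. ] z 54.6 ydir phase -75.4 fF [1.2 0.7] -1.2 J6 97.4 w 0.3
[ 0.11044366 -0.40284527  0.03475077]
```

Request:
drive_tool(
  commands=[0,0,9,0,0,0.0003,0.4,0,0,9,0,0,0.0003,0.4,0,0,9,0,0,0.0003,0.4,0,0,9,0,0,0,0.4,0,0,9,0,0,0,0.4,0,0,9,0,0,0,0.4,0,0,9,0,0,0,0.4,0,0,9,0,0,0,0.4,0,0,9,0,0,0,0.4,0,0,9,0,0,0,0.4],
)

```text
t: 18.4
tcp_pos: [434.5, 329.1, 53.8]
tcp_rot: [[0.875, -0.484, 0.002], [-0.484, -0.875, 0.001], [0.001, -0.002, -1.0]]
ft_force: [3.0, -1.4, -1.1]
width: 0.297
finger_force: 0.8
```

```bash
python3 -c "
from h import *
F(); print(ctrl.get_state()['torque'])"
```

```text
t 18.4 F [-0.2 60.6] z 53.8 ydir phase 14.6 fF [ 3.2 -0.6] -1.1 J6 7.4 w 0.3
[-0.51349848 -0.56960257  0.06021791]
```

Request:
drive_tool(
  commands=[0,0,9,0,0,0.0003,0.4,0,0,9,0,0,0.0003,0.4,0,0,9,0,0,0.0003,0.4,0,0,9,0,0,0,0.4,0,0,9,0,0,0,0.4,0,0,9,0,0,0,0.4,0,0,9,0,0,0,0.4,0,0,9,0,0,0,0.4,0,0,9,0,0,0,0.4,0,0,9,0,0,0,0.4],
)

```text
t: 19.65
tcp_pos: [434.3, 329.3, 52.7]
tcp_rot: [[-0.484, -0.875, 0.002], [-0.875, 0.484, 0.002], [-0.002, -0.001, -1.0]]
ft_force: [2.3, -0.3, -0.6]
width: 0.306
finger_force: 1.1
```

```bash
python3 -c "
from h import *
F(); print(ctrl.get_state()['torque'])"
```

```text
t 19.65 F [-0.5 60.8] z 52.7 ydir phase 104.6 fF [2.3 0.3] -0.6 J6 -82.6 w 0.31
[-0.11214108 -0.50786252  0.0187415 ]
```

Rotating another 84° takes J6 to about −167.

Request:
drive_tool(
  commands=[0,0,8.4,0,0,0.0003,0.4,0,0,8.4,0,0,0.0003,0.4,0,0,8.4,0,0,0.0003,0.4,0,0,8.4,0,0,0,0.4,0,0,8.4,0,0,0,0.4,0,0,8.4,0,0,0,0.4,0,0,8.4,0,0,0,0.4,0,0,8.4,0,0,0,0.4,0,0,8.4,0,0,0,0.4,0,0,8.4,0,0,0,0.4],
)

```text
t: 20.9
tcp_pos: [434.5, 329.1, 52.0]
tcp_rot: [[-0.921, 0.389, 0.002], [0.389, 0.921, 0.001], [-0.002, 0.002, -1.0]]
ft_force: [1.6, -1.8, -2.1]
width: 0.297
finger_force: 0.9
```

```bash
python3 -c "
from h import *
F(); print(ctrl.get_state()['torque'])"
```

```text
t 20.9 F [-0.2 60.7] z 52.0 ydir phase -171.4 fF [ 2.  -1.4] -2.1 J6 -166.6 w 0.3
[-0.51613081 -0.63524021  0.0906267 ]
```

Request:
drive_tool(
  commands=[0,0,-8,0,0,0,0.4,0,0,0,0,0,-0.05,0.4,0,0,0,0,0,-0.05,0.4,0,0,-10.7,0,0,0,0.4,0,0,-10.7,0,0,0,0.4,0,0,-10.7,0,0,0,0.4,0,0,-10.7,0,0,0,0.4,0,0,-10.7,0,0,0,0.4,0,0,-10.7,0,0,0,0.4,0,0,-10.7,0,0,0,0.4],
)

```text
t: 22.15
tcp_pos: [433.9, 329.2, 152.0]
tcp_rot: [[-0.491, -0.871, 0.002], [-0.871, 0.491, 0.002], [-0.002, -0.001, -1.0]]
ft_force: [-0.3, -0.9, -0.1]
width: 0.298
finger_force: 0.0
```

Request:
drive_tool(
  commands=[0,0,-10.7,0,0,0,0.4,0,0,-10.7,0,0,0,0.4,0,0,-10.7,0,0,0,0.4,0,0,-10.7,0,0,0,0.4,0,0,-10.7,0,0,0,0.4,0,0,-10.7,0,0,0,0.4,0,0,-10.7,0,0,0,0.4,0,0,-10.7,0,0,0,0.4,0,0,-10.7,0,0,0,0.4,0,0,-10.7,0,0,0,0.4],
)

```text
t: 23.4
tcp_pos: [433.9, 329.2, 152.0]
tcp_rot: [[0.977, -0.215, 0.002], [-0.215, -0.977, 0.002], [0.001, -0.002, -1.0]]
ft_force: [-0.1, 1.1, 0.4]
width: 0.299
finger_force: 0.0
```

Run:
```python
from h import *
F(); im=grab_frame('side'); c=cam('side'); print(look_for('side','wing_nut')[:1])
```

```text
t 23.4 F [-0.8 60.6] z 152.0 ydir phase -1.9 fF [-0.4  1. ] 0.4 J6 23.9 w 0.3
[{'extent': [255.9, 269.2, 284.8, 287.2], 'p': 0.82}]
```

Request:
drive_tool(
  commands=[0,0,-10.7,0,0,0,0.4,0,0,0,0,0,0.05,0.4,0,0,0,0,0,0.025,0.4,0,0,0,0,0,0.015,0.4,0,0,0,0,0,0.012,0.4,0,0,8,0,0,0,0.4,0,0,8,0,0,0,0.4,0,0,0,0,0,0,0.4],
)

```text
t: 24.5
tcp_pos: [434.0, 329.3, 49.3]
tcp_rot: [[0.951, -0.31, 0.001], [-0.31, -0.951, 0.001], [0.001, -0.002, -1.0]]
ft_force: [0.8, -1.4, 0.3]
width: 0.303
finger_force: 0.0
```

Request:
drive_tool(
  commands=[0,0,5,0,0,0,0.4,0,0,5,0,0,0,0.4,0,0,5,0,0,0,0.4,0,0,5,0,0,0,0.4,0,0,0,0,0,0,0.4],
)

```text
t: 25.12
tcp_pos: [433.9, 328.7, 49.0]
tcp_rot: [[0.789, -0.614, 0.001], [-0.614, -0.789, 0.0], [0.001, -0.001, -1.0]]
ft_force: [-0.5, -2.1, -0.4]
width: 0.3
finger_force: 0.8
```

```bash
python3 -c "
from h import *
F(); print(ctrl.get_state()['torque'])"
```

```text
t 25.12 F [-0.7 60.1] z 49.0 ydir phase 23.6 fF [ 0.1 -2.2] -0.4 J6 -1.6 w 0.3
[-0.4856908  -0.35343299  0.04853948]
```

Now in contact and turning, with about 25° left. I'll use small steps and watch the force.

Request:
drive_tool(
  commands=[0,0,5,0,0,0,0.4,0,0,5,0,0,0,0.4,0,0,4,0,0,0,0.4],
)

```text
t: 25.5
tcp_pos: [433.7, 328.6, 48.9]
tcp_rot: [[0.616, -0.788, 0.0], [-0.788, -0.616, -0.0], [0.0, -0.0, -1.0]]
ft_force: [1.5, -1.8, 0.5]
width: 0.297
finger_force: 0.9
```

Request:
drive_tool(
  commands=[0,0,3,0,0,0,0.4,0,0,2,0,0,0,0.4],
)

```text
t: 25.75
tcp_pos: [433.6, 328.7, 48.8]
tcp_rot: [[0.545, -0.839, 0.0], [-0.839, -0.545, 0.0], [0.0, -0.0, -1.0]]
ft_force: [1.1, -2.1, 0.1]
width: 0.301
finger_force: 0.9
```

```bash
python3 -c "
from h import *
F(); print(ctrl.get_state()['torque'])"
```

```text
t 25.75 F [-1.  60.1] z 48.8 ydir phase 42.7 fF [ 1.6 -1.7] 0.1 J6 -20.7 w 0.3
[-0.45875528 -0.37960132  0.07608638]
```

Request:
drive_tool(
  commands=[0,0,2,0,0,0,0.4,0,0,2,0,0,0,0.4],
)

```text
t: 26.0
tcp_pos: [433.6, 328.8, 48.7]
tcp_rot: [[0.483, -0.876, 0.0], [-0.876, -0.483, 0.0], [-0.0, -0.0, -1.0]]
ft_force: [1.2, -0.9, 0.6]
width: 0.294
finger_force: 0.9
```

Request:
drive_tool(
  commands=[0,0,1.5,0,0,0,0.4,0,0,1.5,0,0,0,0.4],
)

```text
t: 26.25
tcp_pos: [433.5, 328.9, 48.7]
tcp_rot: [[0.436, -0.9, 0.0], [-0.9, -0.436, 0.0], [-0.0, -0.0, -1.0]]
ft_force: [1.8, -1.3, -0.7]
width: 0.298
finger_force: 0.9
```

Request:
drive_tool(
  commands=[0,0,1.5,0,0,0,0.4],
)

```text
t: 26.38
tcp_pos: [433.6, 328.9, 48.7]
tcp_rot: [[0.413, -0.911, 0.0], [-0.911, -0.413, 0.0], [0.0, -0.0, -1.0]]
ft_force: [1.4, -0.5, 1.0]
width: 0.301
finger_force: 8.2
```

```bash
python3 -c "
from h import *
F(); print(ctrl.get_state()['torque'])"
```

```text
t 26.38 F [-1.1 60.2] z 48.7 ydir phase 51.3 fF [ 1.5 -0.1] 1.0 J6 -29.3 w 0.3
[-0.39827725 -0.43912426  0.27018901]
```

The stop is reached: finger force jumped to 8 N at phase 51°, where I expected it. Backing off, lifting and checking.

Request:
drive_tool(
  commands=[0,0,-6,0,0,0,0.4,0,0,-6,0,0,0,0.4,0,0,0,0,0,-0.05,0.4,0,0,0,0,0,-0.06,0.4,0,0,0,0,0,-0.06,0.4,0,0,0,-0.05,-0.03,0,0.4,0,0,0,0,0,0,0.4,0,0,0,0,0,0,0.4],
)

```text
t: 27.38
tcp_pos: [427.4, 386.9, 218.0]
tcp_rot: [[0.594, -0.804, -0.001], [-0.804, -0.594, -0.001], [-0.0, 0.001, -1.0]]
ft_force: [0.0, -0.5, -0.8]
width: 0.302
finger_force: 0.0
```

Run:
```python
from h import *
F(); a=grab_frame('side'); w=grab_frame('wrist')
out=np.hstack([cv2.resize(a[200:340,190:330],(400,400),interpolation=cv2.INTER_CUBIC),cv2.resize(w,(400,300))[:300].repeat(1,0) if 0 else cv2.copyMakeBorder(cv2.resize(w,(400,300)),0,100,0,0,cv2.BORDER_CONSTANT)])
save(out,'end.png')
```

```text
t 27.38 F [-21.4 114.9] z 218.0 ydir phase 39.2 fF [ 0.2 -0.5] -0.8 J6 -21.2 w 0.3
```

View pics/end.png

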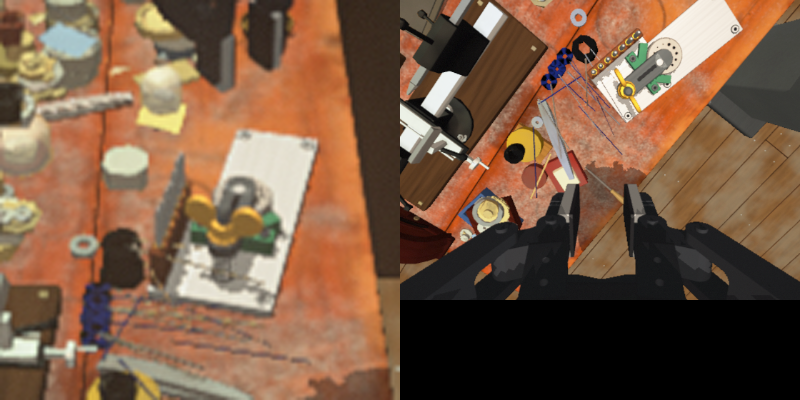

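The end view shows the block in the V under the strap, with the wings lying across the fixture (about 98°, which is 8 rad). The arm is clear, so I'm handing in.

```bash
python3 -c "
from h import *
print(ctrl.hand_in())"
```

```text
the job is handed in; nothing more can be done
None
```

I handed the job in: the block is home in the V, the strap is swung in to its stop, and the wing nut is down to its stop, with the finger force reading 8.2 N at that point. The hand-in returned no verdict, and I did not measure the pad's force on the block directly.

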